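# Set the telescopic leg to the index mark and hold its cam lever shut

## Robot

A 6-joint arm with a two-finger parallel gripper is mounted at the origin on a cart in front of the work surface, level with it; the furniture and walls round the work are solid. World frame = base frame: x ahead of the robot, y to its left, z up, the work surface at z = 0. Lengths are in m, angles in rad, forces in N, time in s.
With the tool pointing down it reaches from about 0.3 to 0.75 m from the base axis. Payload 8.5 kg.
Tool frame: the origin (TCP) lies midway between the tips of the shut fingers; the grasp point (between the pads) lies 19 mm behind it; z points along the fingers, y is the line along which they close (so a half turn about z gives the same grasp; the last joint's range is limited). The gripper opens to 85 mm and grips with 20 to 120 N. Pads are 22 mm wide; open, the fingers measure 114 mm over their backs; the gripper's body (76 mm by 85 mm) begins 54 mm behind the grasp point. The pads swing forward as they close: fully open they stand 13 mm farther back than shut.
Start: joints at [1.115, 0.381, 1.297, -0, 1.464, -0.215], TCP at [0.131, 0.534, 0.231] pointing down, gripper open.
Joint ranges: [-3.11, 3.11], [-0.89, 2.33], [0.22, 2.48], [-1.42, 4.56], [0.17, 2.85], [-2.88, 2.88]. Speed limits (rad/s): [2.39, 2.39, 3.14, 3.14, 3.14, 3.14].

## Interface

Orientations are given as a unit quaternion [w, x, y, z].
In Python, from plant import reach, movel, goto_joints, move_gripper, pause, ik, observe, capture, PlanningError, finish_job, silhouettes, pinpoint gives the robot as it stands. The module is installed in compiled form; this text tells all that it offers. Calls block until the motion is done:
- reach(position, orientation): joint-space move of the TCP to a pose.
- movel(position, attitude=None, v=0.15, f_stop=None): straight line of the TCP; attitude=None keeps the orientation; v is the mean speed in m/s. With f_stop (N) it stops when the force on the tool has changed by that much, and returns True; else False.
- goto_joints(angles): joint-space move.
- move_gripper(opening, grip_force=None): finger opening in m; grip_force is the grip in N (None keeps the last); returns when the fingers have stopped.
- pause(seconds).
- ik(position, orientation): joint angles nearest the present ones, or None.
- observe(): the state.
- capture(name): name is "scene" or "top" or "wrist"; returns a dict with "pixels" (384x512x3 uint8, red, green, blue), "mtx" (3x3 intrinsics, pixels), "R" (3x3) and "t" (3): a world point X has camera coordinates R X + t; the wrist camera has in their place "hand_eye" (4x4, takes a point from camera to tool coordinates, whose origin is the TCP and whose axes are the flange's). Camera axes: x right, y down, z forward; pixel columns grow to the right and rows downward; lengths in m; the calibration is good to about 2 mm. The wrist camera is an equidistant fisheye: a pixel r from the principal point sees the ray r / f radians off the axis. A picture is of the moment at which its call begins: read the wrist's pose just before it. There is no depth.
A pose or a line that the arm cannot do raises PlanningError and nothing moves.
- finish_job(): hands the job in; it is judged then, once.
Trained networks look in the newest picture that a camera, given by its name, has taken for a name from the list of things; names that differ only in an ending like _2 or _b are one class to them, and where a whole thing is asked for, a point or a joint stands for the part that bears it (a point fixed in the world has none). Each returns a list of dicts, best first, with "p" (0 to 1); they miss things now and then, are a little off and sometimes report something else, mostly with a low value. They report only what shows in the picture. A call takes as long as a camera call.
- silhouettes(camera, query): "region" (384x512 bool, what is visible of it).
- pinpoint(camera, query): "location" ([x, y, z] in m, in the coordinates of the camera as it stood for that picture, good to about 4 mm: a listed point, or the origin of a listed thing).
The state is a dict: "t": time; "joint_pos": joint angles; "joint_velocities": joint speeds; "tau": joint torques, N m; "position": TCP position; "tool_rot": TCP orientation; "ft_force": force on the tool from outside, world axes, zero at the start; "ft_torque": the same for the moment, N m; "grip_width": finger opening in m; "gripper_force": force on a finger pad.
Only numpy, scipy, OpenCV 4.12 (cv2) and the standard library are available. Lean on these libraries where they do the work, as an engineer would, in place of code of your own. Each camera call takes 0.05 s, during which the arm holds its last target. There are 200 camera calls.

## Task

Slide the clear guard of the leg-setting jig fully open by its handle, then push the spring-loaded leg out by its foot bar, with its cam lever still open, until the leg's pointer is level with the ridge of the index clip (within 5 mm) and pause there a moment. With the leg kept at that mark, squeeze the cam lever fully shut against the leg's thumb plate, and finish while still holding the two pinched together at the mark with the guard open; both spring back if let go, so do not release. Do not shift the index clip or disturb the loose things lying around the jig.

Things in the scene. Friction and masses are not known exactly. Their poses are not given: they have to be found in the camera images.
- jig: Fixed grey base plate, 230 (x) x 430 (y) x 10 mm. Origin: on the bench under the leg's axis. All offsets here are in its frame: y = the way the leg slides out, x = across, away from the robot. Guard rails run along y at x = -100 and +100 mm, top 96 mm above the bench. The leg's fixed 34 mm square outer tube lies on the axis from y = -205 to -50 mm, top 48 mm high. A scale bar lies at x = -78 mm.
- guard (a joint): Clear panel with aluminium edges, 222 x 205 mm, lying flat on the rails with its top 103 mm above the bench, covering the leg, lever and clip. 0 = shut, 0.19 m = fully open; it opens towards -y of the jig (over the outer tube), drags with about 2 N and stays where it is left.
- guard_handle (a point): Centre of the upright black fin on the guard: 14 mm (x) x 60 mm (y), its top 137 mm above the bench, about 34 mm of it standing free above the panel. This point is 120 mm above the bench and moves with the guard.
- leg (a joint): Extension of the leg out of its tube along +y of the jig, 0 to 0.09 m. A spring pulls it back to 0 with 3 N (in) to 4 N (out); it starts there and goes back there if let go.
- foot_bar (a point): Centre of the foot bar across the leg's outer end: 92 (x) x 8 (y) mm, 39 to 83 mm above the bench; this point 61 mm up, on the leg's axis, y = 75 mm when the leg is in. Thumb plate and lever lie behind it (its -y side); fingers standing there on either side of them can push the leg out by this bar's -y face.
- pointer_tip (a point): Tip of the leg's thin pointer, which sticks out from the foot bar to -x at 34 mm above the bench; it has the same jig y as the foot bar's centre, at x = -66 mm.
- mark (a point): Top of the narrow aluminium ridge (2 mm thick) on the small dark index clip on the scale bar, x = -70 mm, 31 mm above the bench; the clip is 14 mm long along y and held by friction. Axes as the jig's. The leg is at its mark when pointer_tip has the same jig y as this point, 20 to 75 mm out from its start.
- thumb_plate: Upright steel plate fixed on the leg: 14 (x) x 70 (y) mm, 39 to 89 mm above the bench, its outer face at x = -12 mm, from 4 to 74 mm behind the foot bar's centre. The origin of this body is not on the plate: it lies on the bench on the leg's axis, 75 mm behind the foot bar's centre.
- cam_lever (a joint): Cam lever on the leg, turning about a vertical pin at x = +7 mm, 66 mm behind the foot bar's centre. 0 = shut, 0.33 rad = fully open, where its spring holds it. It turns so that its end swings to +x when open; closing takes about 4 N at its end.
- lever_grip: Black grip of the lever: 9 mm thick, 56 mm long, 48 to 84 mm above the bench. Origin on the pin, 66 mm above the bench; its y axis runs along the lever to its end. Shut, its outer face is at x = +12 mm, so plate and lever together are 24 mm across (x = -12 to +12 mm); open, the outer corner of its end is at x = +30 mm.
- lever_end (a point): Free end of the lever, 57 mm from the pin, 66 mm above the bench; 9 mm behind the foot bar's centre when shut.
- wood_block: Loose bystander, to be left where it lies: beech packing block, 45x90x32 mm; origin at the centre of its underside.
- tape_measure: Loose bystander, to be left where it lies: pocket tape measure, 58x74x35 mm; origin at the centre of its underside.
- bearing: Loose bystander, to be left where it lies: ball bearing lying flat, 52 mm across, 18 mm high; origin at the centre of its underside.
- pulley: Loose bystander, to be left where it lies: small alloy pulley lying flat, 68 mm across, 28 mm high; origin at the centre of its underside.

How it is judged:
On the way, in this order (a step that is already met when the one before it is completed fails the run):
1. the guard is fully open (value of joint guard above 0.17 m), for 0.2 s.
2. the leg stands at the mark with its lever still open (y of pointer_tip in the frame of mark between -0.005 and 0.005 m and value of joint cam_lever above 0.15 rad), for 0.2 s.
3. the lever is shut with the leg at the mark (y of pointer_tip in the frame of mark between -0.005 and 0.005 m and value of joint cam_lever below 0.06 rad), for 0.2 s.
At the end, for the whole second after the job is handed in: The fingers still pinch the lever and the thumb plate (more than 2 N on each), the lever is shut (under 0.06 rad), the pointer is within 5 mm of the clip's ridge along the jig's y, and the guard is open (more than 0.17 m) (all of step 3 and value of joint guard above 0.17 m and contact force between the fingers and lever_grip above 2 N and contact force between the fingers and thumb_plate above 2 N); the arm keeps its last pose, push and grip.
It fails at once if the index clip is shifted by more than 3 mm (distance of mark from where it was at the start of the episode above 0.003 m).
It fails at once if a loose thing near the jig is moved by more than 30 mm (distance of any of wood_block, tape_measure, bearing, pulley from where it was at the start of the episode above 0.03 m).
It also fails if it takes over 48 s, if anything falls off the work surface, if the arm or the gripper's body presses on something with over 40 N, if the wrist force passes 120 N, or if a joint passes its speed limit or range.

## Working session

There is one attempt and no reset: what is moved stays moved. The work goes in short steps, each a Python script; the robot and the scene stay as the last script left them, time stands still between calls to the robot, and variables do not carry over. Pictures are saved under pics/ and viewed, at most 10 in all, crops included, and the job is handed in when it is done.

```bash
mkdir -p pics; cat > h.py <<'E'
from plant import *
import numpy as np, cv2
def save(n,c):
    cv2.imwrite(n,c["pixels"][:,:,::-1])
def world(c,p): return c["R"].T@(np.array(p)-c["t"])
E
python3 - <<'E'
from h import *
o=observe(); print({k:np.round(v,3).tolist() for k,v in o.items()})
cs={}
for n in("scene","top"):
    c=capture(n); save(f"pics/{n}0.png",c)
    for q in("jig","guard_handle","foot_bar","pointer_tip","mark","thumb_plate","lever_grip","lever_end","wood_block","tape_measure","bearing","pulley"):
        for d in pinpoint(n,q)[:2]: print(n,q,round(d["p"],2),np.round(world(c,d["location"]),4))
    print(np.round(c["t"],3),np.round(c["R"],3).tolist())
print(observe()["t"])
a=np.hstack([cv2.imread("pics/scene0.png"),cv2.imread("pics/top0.png")]);
E
```

```text
{'t': 0.0, 'joint_pos': [1.115, 0.381, 1.298, 0.0, 1.464, -0.215], 'joint_velocities': [-0.001, -0.001, 0.002, 0.001, 0.002, 0.001], 'tau': [0.001, -44.846, -23.129, -0.0, 0.005, 0.0], 'position': [0.131, 0.534, 0.231], 'tool_rot': [-0.0, 0.12, 0.993, -0.001], 'ft_force': [1.103, -0.22, -0.408], 'ft_torque': [0.028, -0.008, 0.001], 'gripper_force': 0.0, 'grip_width': 0.086}
scene jig 0.97 [0.5264 0.0211 0.0017]
scene guard_handle 0.85 [0.5226 0.0966 0.12  ]
scene mark 0.59 [0.4515 0.1339 0.0337]
scene wood_block 0.95 [0.5002 0.2951 0.0031]
scene tape_measure 0.75 [ 0.7041 -0.0636  0.0038]
scene bearing 0.67 [ 0.7033 -0.063   0.0048]
scene pulley 0.61 [ 0.4981 -0.2679  0.0029]
[-0.315  0.427  0.848] [[0.555, -0.832, -0.001], [-0.541, -0.36, -0.76], [0.632, 0.422, -0.65]]
top jig 0.98 [0.5258 0.0258 0.0016]
top guard_handle 0.77 [0.5197 0.0932 0.1171]
top pointer_tip 0.6 [0.5222 0.0926 0.1194]
top pointer_tip 0.57 [ 0.5236  0.0285 -0.0024]
top lever_grip 0.71 [ 6.832e-01  9.520e-02 -6.000e-04]
top wood_block 0.64 [0.4968 0.2993 0.0008]
top tape_measure 0.92 [ 0.7095 -0.0669 -0.0029]
top bearing 0.65 [ 6.829e-01  9.750e-02 -1.000e-04]
top pulley 0.69 [ 4.941e-01 -2.657e-01 -3.000e-04]
[0.006 0.589 1.307] [[-0.001, -1.0, -0.005], [-0.992, 0.002, -0.123], [0.123, 0.005, -0.992]]
1.3
```

View pics/scene0.png

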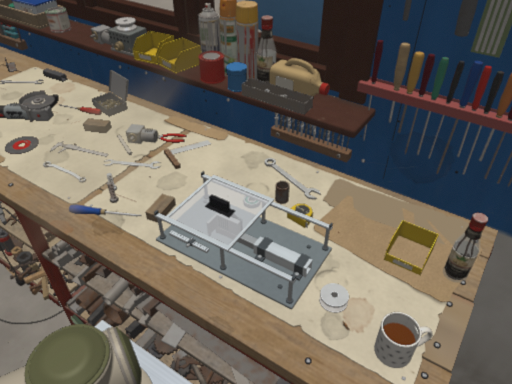

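View pics/top0.png

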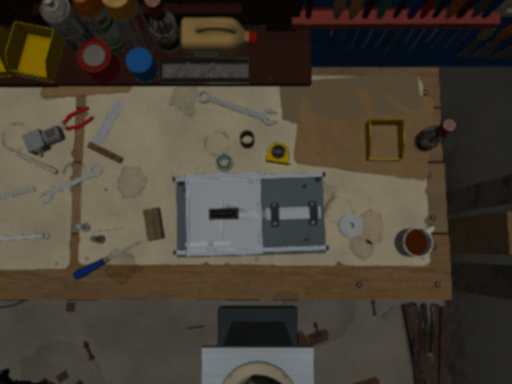

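The pictures show the jig lying parallel to the world axes, with the handle fin at about (215,214) in the top view, and the bystanders are clear of the guard's path. Next I'll measure the yaw, then grasp the fin and open the guard.

```bash
cat >> h.py <<'E'
from scipy.spatial.transform import Rotation as Ro
def quat(yaw,flip=0):  # tool down, tool y along jig x
    m=np.array([[0,1,0],[1,0,0],[0,0,-1]],float)
    if flip: m=np.diag([-1,-1,1.])@m
    q=Ro.from_matrix(Ro.from_euler('z',yaw).as_matrix()@m).as_quat()
    return [q[3],q[0],q[1],q[2]]
def onplane(c,uv,z):
    d=c["R"].T@np.linalg.inv(c["mtx"])@np.array([uv[0],uv[1],1.]); o=-c["R"].T@c["t"]
    return o+d*(z-o[2])/d[2]
E
python3 - <<'E'
from h import *
c=capture("top")
for q in ("jig","guard_handle"):
    s=silhouettes("top",q)[0]; m=s["region"].astype(np.uint8)
    ctr=max(cv2.findContours(m,0,2)[0],key=cv2.contourArea)
    z=0.01 if q=="jig" else .137
    P=np.array([onplane(c,p[0],z)[:2] for p in ctr],np.float32)
    print(q,s["p"],m.sum(),cv2.minAreaRect(P),P.min(0),P.max(0),[onplane(c,p,z)[:2].round(4) for p in cv2.boxPoints(cv2.minAreaRect(ctr))])
for f in(0,1):
    print(ik([.521,.095,.2],quat(0,f)),ik([.526,.12,.06],quat(0,f)))
E
```

```text
jig 0.92 12081 ((0.5279661417007446, 0.020777612924575806), (0.2423134595155716, 0.4411120116710663), 1.1623705625534058) [ 0.40391153 -0.20171133] [0.6484431  0.24352866] [array([0.6447, 0.2486]), array([ 0.6534, -0.2015]), array([ 0.4111, -0.2017]), array([0.4025, 0.2386])]
guard_handle 0.71 6136 ((0.5184736847877502, 0.08675545454025269), (0.21559585630893707, 0.20117121934890747), 1.7055633068084717) [ 0.40832064 -0.01349999] [0.62740815 0.18874675] [array([0.623 , 0.1933]), array([ 0.6295, -0.0105]), array([ 0.4141, -0.0171]), array([0.4077, 0.1824])]
[-4.33712479e-02  3.70444975e-01  1.40849180e+00 -4.44089210e-16
  1.36265588e+00 -4.33712479e-02] [ 4.75029559e-03  5.49807691e-01  1.56844843e+00 -4.44089210e-16
  1.02333653e+00  4.75029559e-03]
None None
```

```bash
python3 - <<'E'
from h import *
y=0.024; q=quat(y)
reach([.521,.095,.19],q)
movel([.521,.095,.112],v=.12,f_stop=8)
print(observe()["position"],observe()["t"])
move_gripper(0.0,25); o=observe(); print(o["grip_width"],o["gripper_force"],o["ft_force"],o["t"])
p=o["position"]; d=np.array([-np.sin(y),np.cos(y)])
if .008<o["grip_width"]<.022:
    e=[*(p[:2]-d*.192),p[2]]
    print(movel(e,v=.1,f_stop=20)); o=observe(); print(o["position"],p,o["ft_force"],o["t"])
    c=capture("top"); save("pics/top1.png",c); c=capture("scene"); save("pics/scene1.png",c)
    i=cv2.imread("pics/scene1.png")[170:300,150:340]; cv2.imwrite("pics/s1c.png",cv2.resize(i,None,fx=4,fy=4)[:600,:760])
E
```

```text
[0.52137943 0.09512116 0.11264852] 4.3583
0.013519221913000734 30.500435829162598 [3.67405105 0.04930099 0.24602051] 5.0083
True
[ 0.52680798 -0.07032559  0.11217619] [0.52166198 0.09497328 0.1122732 ] [1.45207351 1.11715226 2.94595198] 6.4917
```

View pics/s1c.png

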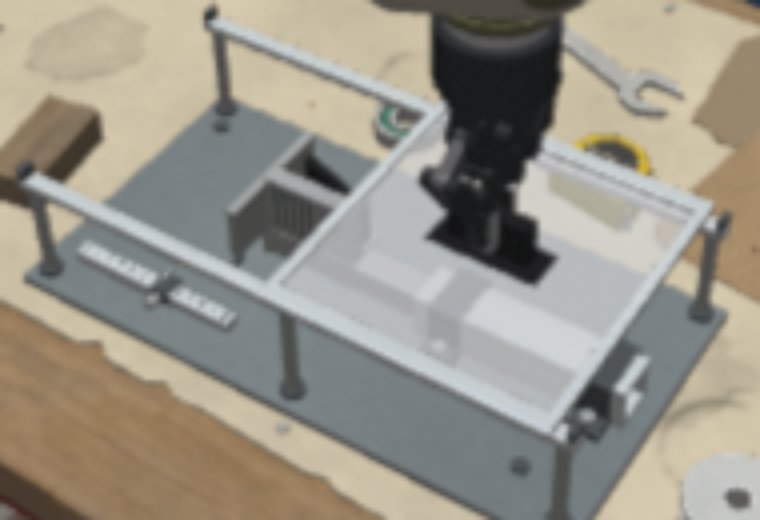

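The guard has moved 0.165 m, and the clip, foot bar and lever are now uncovered. It stopped on a force trigger, so I'll push it the rest of the way.

```bash
python3 - <<'E'
from h import *
y=0.029; d=np.array([-np.sin(y),np.cos(y)])
o=observe(); p=o["position"]
print(movel([*(p[:2]-d*.029),p[2]],v=.06,f_stop=30)); o=observe(); print(o["position"],o["ft_force"],o["t"])
pause(.2)
move_gripper(.05); p=observe()["position"]; movel([p[0],p[1],.2],v=.2)
print(observe()["position"],observe()["t"])
for n in("scene","top"):
    c=capture(n); save(f"pics/{n}2.png",c)
    for q in("jig","guard_handle","foot_bar","pointer_tip","mark","thumb_plate","lever_grip","lever_end"):
        for k in pinpoint(n,q)[:1]: print(n,q,round(k["p"],2),np.round(world(c,k["location"]),4))
# wrist view above leg
o=observe(); reach([.52,.08,.27],quat(.027)); o=observe(); c=capture("wrist"); save("pics/w2.png",c)
qq=o["tool_rot"]; R=Ro.from_quat([qq[1],qq[2],qq[3],qq[0]]).as_matrix()
print(np.round(c["hand_eye"],3).tolist(),c["mtx"].tolist())
for q in("jig","guard_handle","foot_bar","pointer_tip","mark","thumb_plate","lever_grip","lever_end"):
    for k in pinpoint("wrist",q)[:2]:
        X=c["hand_eye"]@np.append(k["location"],1); print("wrist",q,round(k["p"],2),np.round(R@X[:3]+o["position"],4))
print(o["position"],observe()["t"])
E
```

```text
True
[ 0.52685041 -0.07086439  0.1120905 ] [1.22514268 2.44561093 2.87967283] 6.8333
[ 0.5264162  -0.07086538  0.19903635] 8.0667
scene jig 0.88 [5.258e-01 2.400e-02 2.000e-04]
scene foot_bar 0.68 [0.5235 0.1052 0.06  ]
scene pointer_tip 0.61 [0.4617 0.0959 0.0332]
scene mark 0.6 [0.4483 0.135  0.0371]
scene lever_grip 0.63 [0.5316 0.0368 0.0685]
scene lever_end 0.42 [0.5464 0.0892 0.0664]
top jig 0.7 [0.5236 0.0283 0.0019]
top guard_handle 0.62 [ 0.5291 -0.0733  0.1198]
top foot_bar 0.68 [0.5241 0.1016 0.0593]
top pointer_tip 0.62 [0.4547 0.099  0.0306]
top mark 0.54 [0.4493 0.1366 0.0298]
top thumb_plate 0.53 [0.5263 0.0263 0.0024]
top lever_grip 0.63 [0.5286 0.0401 0.062 ]
top lever_end 0.4 [0.5497 0.0863 0.0632]
[[-0.001, -0.966, -0.26, 0.065], [1.0, -0.001, 0.0, -0.0], [-0.001, -0.26, 0.966, -0.143], [0.0, 0.0, 0.0, 1.0]] [[297.3186396354542, 0.0, 253.13976114349168], [0.0, 297.3186396354542, 187.90505854365284], [0.0, 0.0, 1.0]]
wrist jig 0.81 [5.253e-01 2.710e-02 3.000e-04]
wrist jig 0.7 [0.4491 0.1294 0.0333]
wrist guard_handle 0.8 [ 0.5227 -0.0712  0.1175]
wrist guard_handle 0.53 [ 0.708  -0.0684  0.0018]
wrist foot_bar 0.88 [0.5229 0.1036 0.0607]
wrist pointer_tip 0.92 [0.4539 0.096  0.0352]
wrist mark 0.49 [0.4503 0.1309 0.0314]
wrist thumb_plate 0.67 [ 0.5248  0.026  -0.001 ]
wrist lever_grip 0.89 [0.5349 0.0369 0.0659]
wrist lever_grip 0.49 [ 0.5253  0.0277 -0.0008]
wrist lever_end 0.7 [0.5503 0.0926 0.0642]
[0.51995719 0.07927902 0.26929282] 10.125
```

View pics/w2.png

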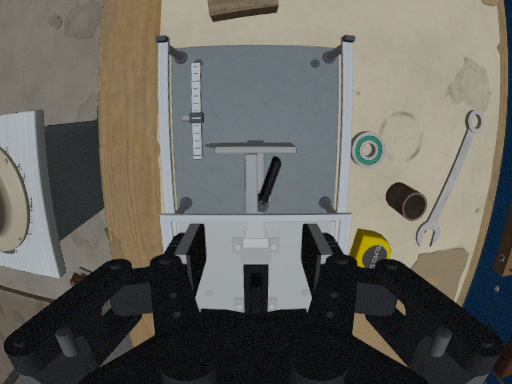

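The guard has travelled about 0.166 m and stopped hard. I need to check whether something blocks it, so I'll compare zoomed views and measure the panel edges.

```bash
cat >> h.py <<'E'
def wray(c,uv,z,o):
    u=(uv[0]-c["mtx"][0,2]);v=(uv[1]-c["mtx"][1,2]);r=np.hypot(u,v);t=r/c["mtx"][0,0]
    d=np.array([np.sin(t)*u/r,np.sin(t)*v/r,np.cos(t)])
    qq=o["tool_rot"]; R=Ro.from_quat([qq[1],qq[2],qq[3],qq[0]]).as_matrix()
    H=c["hand_eye"]; D=R@H[:3,:3]@d; O=R@H[:3,3]+o["position"]
    return O+D*(z-O[2])/D[2]
E
python3 - <<'E'
from h import *
o=observe();c=capture("wrist")
print("panel+y edge",wray(c,(255,213),.103,o),"plate +y",wray(c,(255,46),.01,o), "posts",wray(c,(163,38),.096,o),wray(c,(348,38),.096,o))
a=cv2.imread("pics/scene2.png")[190:290,240:340]; b=cv2.imread("pics/top2.png")[165:265,240:340]
f=lambda i:cv2.resize(i,(400,400),interpolation=cv2.INTER_CUBIC)
cv2.imwrite("pics/c2.png",np.hstack([f(a),f(b)]))
print(observe()["t"])
E
```

```text
panel+y edge [0.52338031 0.03275079 0.103     ] plate +y [0.51874743 0.23249479 0.01      ] posts [0.41867743 0.22531837 0.096     ] [0.61951107 0.2310175  0.096     ]
10.175
```

View pics/c2.png

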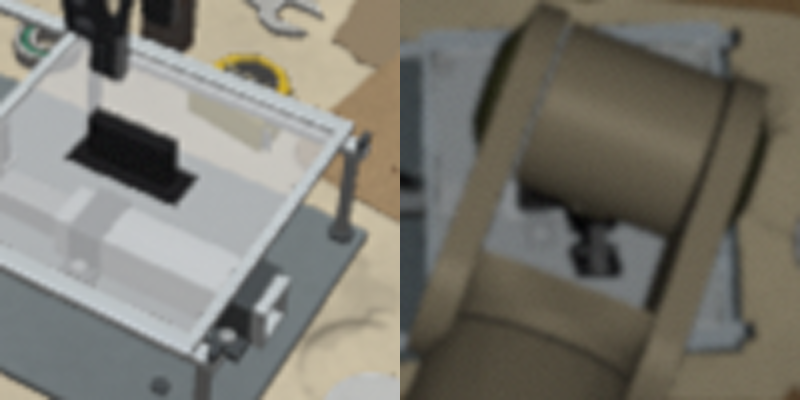

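```bash
python3 - <<'E'
from h import *
c=capture("top"); save("pics/top3.png",c); K=c["mtx"]
def pr(X): v=K@(c["R"]@np.array(X)+c["t"]); return (v[:2]/v[2]).round(1)
for n,X in dict(start_edge_y198=[.52,.198,.103],edge_218=[.52,.218,.103],start_neg=[.52,-.0075,.103],neg_shut=[.52,.0125,.103],post=[.4187,.225,.096],post2=[.6195,.231,.096],now_neg=[.525,-.172,.103],neg_192=[.525,-.192,.103],plateend=[.53,-.193,.01]).items(): print(n,pr(X))
a=cv2.imread("pics/top0.png")[165:265,165:335]
cv2.imwrite("pics/c3.png",cv2.resize(a,None,fx=4,fy=4,interpolation=cv2.INTER_CUBIC))
g0=a.mean(2)[30:38].mean(0); print(g0.round().astype(int).tolist())
E
```

```text
start_edge_y198 [183.9 214.3]
edge_218 [176.5 214.3]
start_neg [259.7 214.2]
neg_shut [252.3 214.2]
post [173.6 252. ]
post2 [172.9 178.4]
now_neg [320.4 212.2]
neg_192 [327.8 212.2]
plateend [323.3 213.1]
[107, 107, 107, 107, 105, 106, 106, 106, 105, 104, 94, 77, 64, 62, 62, 62, 61, 61, 61, 68, 86, 110, 120, 118, 115, 117, 120, 119, 120, 120, 120, 119, 120, 120, 120, 120, 120, 119, 121, 120, 120, 121, 120, 121, 120, 121, 120, 121, 121, 120, 120, 121, 121, 120, 122, 123, 122, 118, 118, 121, 120, 121, 121, 120, 121, 121, 121, 121, 120, 121, 121, 121, 120, 121, 121, 120, 121, 121, 120, 120, 120, 120, 121, 120, 120, 120, 120, 121, 121, 120, 121, 119, 118, 118, 116, 101, 75, 62, 63, 64, 64, 63, 64, 63, 63, 63, 63, 62, 62, 62, 63, 63, 62, 63, 63, 63, 63, 63, 63, 64, 63, 62, 62, 62, 62, 63, 63, 62, 62, 62, 62, 62, 62, 62, 62, 62, 62, 62, 61, 62, 62, 61, 60, 57, 55, 56, 58, 59, 58, 56, 56, 59, 61, 61, 61, 62, 62, 66, 79, 93, 98, 96, 93, 89, 85, 84, 83, 84, 88, 95]
```

View pics/c3.png

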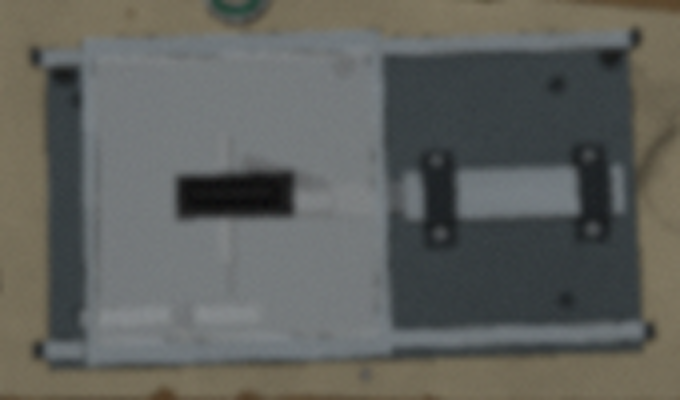

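In the top view the panel began 12 px (about 31 mm) short of the +y posts, so it probably started ajar and is now at its stop. I'll push the fin from behind with shut fingers, which leaves the sides free, to confirm that.

```bash
python3 - <<'E'
from h import *
q=quat(.027)
move_gripper(0.0)
reach([.526,-.015,.16],q); movel([.526,-.015,.118],v=.12,f_stop=8); 
f0=observe()["ft_force"]
print(movel([.5275,-.075,.118],v=.05,f_stop=12)); o=observe(); print(o["position"],o["ft_force"]-np.array(f0),o["t"])
p=o["position"]
for k in range(3):
    r=movel([p[0]+.0003,p[1]-.012,p[2]],v=.03,f_stop=35); o=observe(); print(r,o["position"],o["ft_force"]-np.array(f0),o["t"])
    p=o["position"]
    if k==0 and r: break
E
```

```text
True
[ 0.52631272 -0.03082018  0.11804053] [-0.4229452   5.29064173  2.88931013] 12.4417
True [ 0.52618402 -0.03068653  0.11797563] [1.07429221 4.38570772 2.55765926] 12.725
```

The fin doesn't move under 35 N, so the guard is at its stop with the fin centre at y ≈ -0.072. Now I'll lower the fingers astride the plate and lever and make contact with the foot bar.

```bash
python3 - <<'E'
from h import *
q=quat(.027)
p=observe()["position"]; movel([p[0],p[1]+.01,.118],v=.1); movel([.525,.0,.17],v=.2)
move_gripper(.072,20)
reach([.5245,.076,.17],q); o=observe(); c=capture("wrist"); save("pics/w4.png",c)
qq=o["tool_rot"]; R=Ro.from_quat([qq[1],qq[2],qq[3],qq[0]]).as_matrix()
for n in("foot_bar","pointer_tip","mark","thumb_plate","lever_grip","lever_end"):
    for k in pinpoint("wrist",n)[:1]:
        X=c["hand_eye"]@np.append(k["location"],1); print(n,round(k["p"],2),np.round(R@X[:3]+o["position"],4))
print(o["position"],o["grip_width"],observe()["t"])
E
```

```text
foot_bar 0.94 [0.5242 0.1036 0.0616]
pointer_tip 0.62 [0.4547 0.0954 0.0367]
mark 0.81 [0.454  0.13   0.0327]
thumb_plate 0.79 [ 5.229e-01  2.560e-02 -1.000e-04]
lever_grip 0.92 [0.5342 0.0376 0.0647]
lever_end 0.59 [0.5489 0.0929 0.0628]
[0.5243986  0.07687207 0.17003777] 0.07193303833524153 14.8417
```

View pics/w4.png

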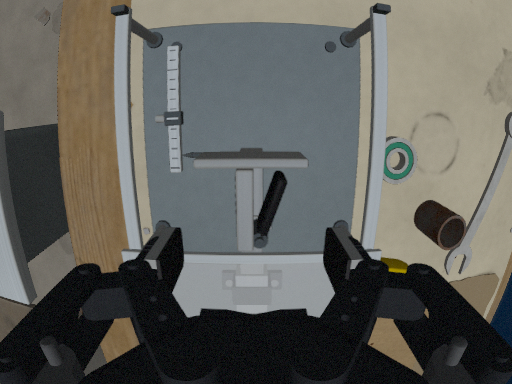

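```bash
python3 - <<'E'
from h import *
y=.027; d=np.array([-np.sin(y),np.cos(y)])
o=observe(); c=capture("wrist")
print([wray(c,u,z,o).round(4) for u,z in (((194,164),.083),((308,164),.083),((236,172),.089),((253,172),.089),((185,155),.034),((172,118),.031))])
P=np.array([.5247,.076])
movel([*P,.17],v=.1); print(movel([*P,.048],v=.12,f_stop=8)); o=observe();print(o["position"],o["ft_force"],o["t"])
T=P+d*.044
print(movel([*T,.048],v=.08,f_stop=15)); pause(.2)
o=observe();print(o["position"],o["ft_force"],o["t"])
c=capture("wrist"); save("pics/w5.png",c)
qq=o["tool_rot"]; R=Ro.from_quat([qq[1],qq[2],qq[3],qq[0]]).as_matrix()
for n in("foot_bar","pointer_tip","mark","thumb_plate","lever_grip","lever_end"):
    for k in pinpoint("wrist",n)[:1]:
        X=c["hand_eye"]@np.append(k["location"],1); print(n,round(k["p"],2),np.round(R@X[:3]+o["position"],4))
E
```

```text
[array([0.4771, 0.0972, 0.083 ]), array([0.5677, 0.0994, 0.083 ]), array([0.511 , 0.0926, 0.089 ]), array([0.5241, 0.0929, 0.089 ]), array([0.4585, 0.0966, 0.034 ]), array([0.4451, 0.1324, 0.031 ])]
False
[0.5250616  0.07599016 0.04859376] [-0.12386595  0.27949266  0.437513  ] 16.3083
False
[0.52347966 0.11961868 0.04795573] [ 1.25497659 -3.22955469  1.59585199] 17.2083
foot_bar 0.78 [0.5226 0.1334 0.0622]
pointer_tip 0.63 [0.4552 0.1284 0.0358]
mark 0.77 [0.4506 0.1312 0.0335]
thumb_plate 0.9 [ 0.5225  0.0588 -0.0014]
lever_end 0.76 [0.5502 0.1255 0.0632]
```

View pics/w5.png

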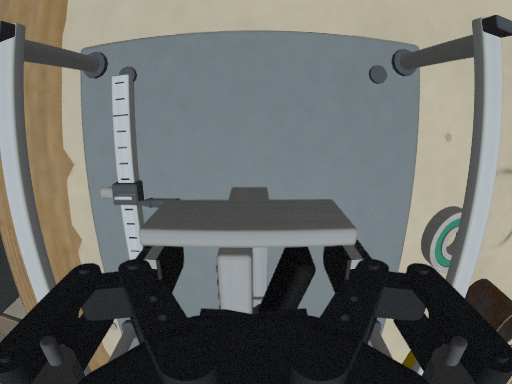

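The fingers now press the bar with about 3 N. The pointer tip is at about (145,203) and the clip at about (125,193), nearly level. I'll zoom in.

```bash
python3 - <<'E'
import cv2
i=cv2.imread("pics/w5.png")[175:225,95:185]; cv2.imwrite("pics/c5.png",cv2.resize(i,None,fx=8,fy=8,interpolation=cv2.INTER_NEAREST))
E
```

```text
(no output)
```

View pics/c5.png

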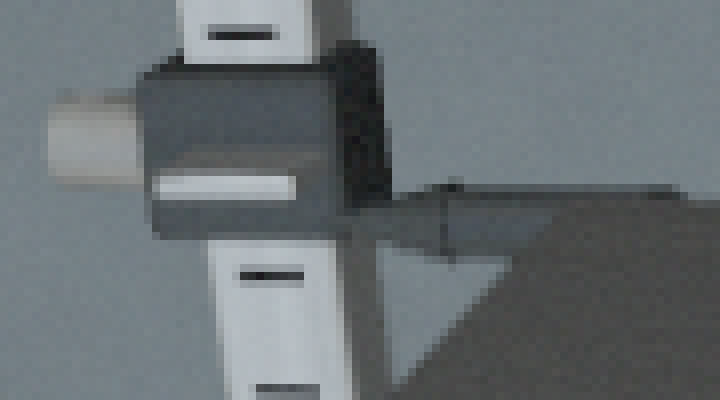

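```bash
python3 - <<'E'
from h import *
o=observe(); c=capture("wrist"); y=.027
a=wray(c,(123.1,198.0),.031,o); b=wray(c,(140,202.7),.034,o)
print(a,b,"jig dy",(b-a)[:2]@[-np.sin(y),np.cos(y)],(b-a)[:2]@[np.cos(y),np.sin(y)],o["t"])
E
```

```text
[0.44493247 0.13372839 0.031     ] [0.45720536 0.13220676 0.034     ] jig dy -0.0018524052458524772 0.01222734078268514 17.5583
```

```bash
python3 - <<'E'
from h import *
o=observe();p=o["position"]
movel([.5226,p[1]+.0018,.048],v=.03); pause(.5); o=observe(); print(o["position"],o["ft_force"],o["t"])
move_gripper(0.0,30); pause(.4); o=observe(); print(o["position"],o["ft_force"],o["grip_width"],o["gripper_force"],o["t"])
c=capture("wrist"); save("pics/w6.png",c)
i=cv2.imread("pics/w6.png"); a=i[175:225,95:185]; b=i[150:384,100:420]
cv2.imwrite("pics/c6.png",np.vstack([cv2.resize(a,(540,300),interpolation=cv2.INTER_NEAREST),cv2.resize(b,(540,300))]))
E
```

```text
[0.52256229 0.12167048 0.04793441] [ 1.95437149 -2.83313637 -0.94440072] 18.3583
[0.52065547 0.12173767 0.04872685] [-9.74390523 -3.85145955 14.34926753] 0.023467270951718813 35.68566486239433 19.2583
```

View pics/c6.png

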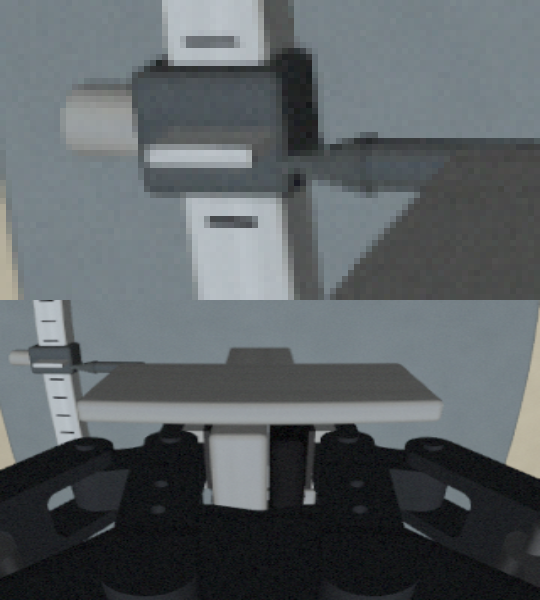

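```bash
python3 - <<'E'
from h import *
y=.027
o=observe(); p=o["position"]; movel([p[0],p[1],.048],v=.02); pause(.3)
o=observe(); c=capture("wrist")
a=wray(c,(128.3,201),.031,o); b=wray(c,(145,202.5),.034,o)
print(o["position"],o["ft_force"],o["grip_width"],o["gripper_force"],"dy",(b-a)[:2]@[-np.sin(y),np.cos(y)])
qq=o["tool_rot"]; R=Ro.from_quat([qq[1],qq[2],qq[3],qq[0]]).as_matrix()
for n in("pointer_tip","mark","foot_bar","lever_end"):
    for k in pinpoint("wrist",n)[:1]:
        X=c["hand_eye"]@np.append(k["location"],1); print(n,round(k["p"],2),np.round(R@X[:3]+o["position"],4))
c=capture("scene"); 
for n in("pointer_tip","mark","guard_handle","wood_block"):
    for k in pinpoint("scene",n)[:1]: print("scene",n,round(k["p"],2),world(c,k["location"]).round(4))
print(observe()["t"])
E
```

```text
[0.52062974 0.12179789 0.04882073] [-2.24715584 -3.38672667  9.98275706] 0.023339755330817495 34.66144971549511 dy 0.00016509814861432915
pointer_tip 0.86 [0.4509 0.1271 0.0368]
mark 0.82 [0.4487 0.1332 0.0308]
foot_bar 0.72 [0.524  0.139  0.0626]
lever_end 0.74 [0.5297 0.1295 0.062 ]
scene pointer_tip 0.65 [0.4613 0.1347 0.0309]
scene mark 0.51 [0.45   0.1326 0.0367]
scene guard_handle 0.94 [ 0.5312 -0.0653  0.1241]
scene wood_block 0.69 [0.502  0.2946 0.0043]
20.3583
```

```bash
python3 -c "
from plant import *
print(finish_job())"
```

```text
the job is handed in; nothing more can be done
None
```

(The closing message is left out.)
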